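# Nest a square canister and screw its lid down snug

### The arm

A 6-joint arm with a two-finger parallel gripper is mounted at the origin on a cart in front of the work surface, level with it; the furniture and walls round the work are solid. World frame = base frame: x ahead of the robot, y to its left, z up, the work surface at z = 0. Lengths are in m, angles in rad, forces in N, time in s.
With the tool pointing down it reaches from about 0.3 to 0.75 m from the base axis. Payload 8.5 kg.
Tool frame: the origin (TCP) lies at the very end of the fingers, on their centre line; the grasp point (between the pads) lies 19 mm behind it; y points along the fingers, x is the direction in which the jaws open and shut, and the axes are right-handed (so a half turn about y gives the same grasp; the last joint's range is limited). The gripper opens to 88 mm and grips with 3 to 60 N. Pads are 18 mm wide; open, the fingers measure 123 mm over their backs; the gripper's body (75 mm by 187 mm) begins 45 mm behind the grasp point.
Start: joints at [-1.56, 0.381, 1.297, -0, 1.464, -0.215], TCP at [0.123, -0.536, 0.239] pointing down, gripper open.
Joint ranges: [-3.11, 3.11], [-0.89, 2.33], [0.22, 2.48], [-1.42, 4.56], [0.17, 2.85], [-2.88, 2.88]. Speed limits (rad/s): [2.39, 2.39, 3.14, 3.14, 3.14, 3.14].

### API

Orientations are given as a 3x3 rotation matrix whose columns are the frame's x, y, z axes.
In Python, from bench import manip, eyes, workorder, spotter gives the robot as it stands. The module is installed in compiled form; this text tells all that it offers.
- The arm moves only by the tool move_arm, never from a script. Its argument "steps" is a list of rows, each an object of numbers: "dx", "dy", "dz": the shift along the world's x, y, z in mm; "wx", "wy", "wz": the turn, a rotation vector about the world's x, y, z in degrees; "fingers": the opening, from 0 (shut) to 1 (fully open). In form: [{"dx": .., "dy": .., "dz": .., "wx": .., "wy": .., "wz": .., "fingers": ..}, ...]. A call has 1 to 12 rows; each row is the pose to reach, as a shift and turn from the pose commanded when the call began; what a row does not reach only later rows make up. A row lasts 1/12 s, in which the tool goes at most 41.7 mm and 7.16 degrees, less where a joint would pass 70% of its speed; a pose out of reach is approached as far as the arm can. A call with a gripper value outside its range is refused whole. The fingers move at their own pace and stop on an object; the grip force is fixed at half the most. Time passes only in rows, so rows that repeat a pose let the fingers close. It gives the time, the measured TCP pose, the force and the opening at its end, in the units of the state.
- manip.read_state(): the state, without advancing time (a new reading comes with each control period).
- eyes.camera(name): name is "scene" or "top" or "wrist"; returns a dict with "frame" (400x640x3 uint8, red, green, blue), "fx", "fy", "cx", "cy" (pixels), "world_to_cam" (4x4, takes a point from world to camera coordinates); the wrist camera has in their place "mount" (4x4, takes a point from camera to tool coordinates, whose origin is the TCP and whose axes are the tool frame's). Camera axes: x right, y up, looking along -z (the intrinsics and any distortion apply to the point x, -y, -z); pixel columns grow to the right and rows downward; lengths in m; the calibration is good to about 2 mm. A picture is of the moment at which its call begins: read the wrist's pose just before it. There is no depth.
- workorder.sign_off(): hands the job in, once; it reports no verdict.
Trained networks look in the newest picture that a camera, given by its name, has taken for a name from the list of things; names that differ only in an ending like _2 or _b are one class to them, and where a whole thing is asked for, a point or a joint stands for the part that bears it (a point fixed in the world has none). Each returns a list of dicts, best first, with "score" (0 to 1); they miss things now and then, are a little off and sometimes report something else, mostly with a low value. They report only what shows in the picture. A call takes as long as a camera call. They do not tell look-alikes from the thing itself.
- spotter.recognise(camera, name): "xy" ([column, row] as shares, 0 to 1, of the picture: columns of its width, rows of its height, amid what is visible of it).
The state is a dict: "clock": time; "joint_pos": joint angles; "joint_vel": joint speeds; "effort": joint torques, N m; "tool_pos": TCP position; "eef_rot": TCP orientation; "ft_force": force on the tool from outside, world axes, zero at the start; "ft_torque": the same for the moment, N m; "finger_gap": finger opening in m.
Only numpy, scipy, OpenCV 4.12 (cv2) and the standard library are available. Lean on these libraries where they do the work, as an engineer would, in place of code of your own. Each camera call takes 0.05 s, during which the arm holds its last target.

### The job

The square canister's lid is only loosely started. Stand the canister gently in the square pocket of the metal holding nest, fully home, so that it cannot turn; then, with it in the nest, screw the lid down clockwise until you feel it come snug on its seal, and stop before you overtighten it and crush the seal. Leave the canister standing in the nest, let go of it, and do not disturb the other things on the bench.

Things in the scene. Friction and masses are not known exactly. Their poses are not given: they have to be found in the camera images.
- canister_mid (a point): Loose white canister, 60x60 mm square, 60 mm tall to its shoulder, round dark lid on top; 0.35 to 0.6 kg in all. Point on its upright axis, 50 mm above its underside; z up, x and y along its sides (yaw matters only modulo a quarter turn). Starts upright on the bench. It can be lifted by its lid. Standing free, it turns along with its lid; in the nest it cannot.
- lid_mid (a point): Screw lid: ribbed dark cylinder, diameter 56, 34 tall, on the canister's axis; point at its centre, half-way up. Underside 66 to 68 mm, top 100 to 102 mm above the canister's underside, with only a narrower neck between lid and shoulder (60 mm). It cannot be pulled off. Clockwise from above tightens, 0.5 mm down per rad. It starts 1.8 to 3 rad short of its seal and stays where it is let go.
- nest_floor (a point): Holding nest: a bare metal block, 96x96 mm and 34 mm high, fixed to the bench, with one square pocket of 63x63 mm, 26 mm deep, whose mouth is bevelled by 3 mm. This point is the centre of the pocket's floor, 8 mm above the bench; z is up, x and y are along the pocket's sides.
- neck_ring (a point): Centre of the rim of the canister's neck, hidden under the lid, on the axis, 66.5 mm above the underside; z up. The turn at which the lid meets its seal differs from canister to canister and shows in no pose, so it must be felt: the lid runs at about 0.05 N m and the torque steps up to 0.3 to 0.4 N m as it meets the seal.
- seal_face (a point): Centre of the seal on the neck, hidden under the lid, level with neck_ring while untouched. Past first touch the torque rises from 0.3 to 0.4 N m by about 0.6 N m per rad and the seal is crushed for good, 0.5 mm per rad, too little to measure. Snug: about 0.48 to 0.6 N m (0.15 to 0.5 rad past first touch); overtight: past 0.7 N m (0.64 rad).
- insert: Brass calibration insert, upright cylinder with small bores in its top, diameter 26, 45 high (sizes in mm); a bystander. Origin at the centre of its underside.
- spool: Solder spool, diameter 58, 36 high, standing on its flange (sizes in mm); a bystander. Origin at the centre of its underside.
- panel_controller: Small black panel controller, 87x48x48 (sizes in mm); a bystander. Origin at the centre of its underside.
- nest: The same holding nest as a whole; origin at the centre of its underside, on the bench.
Mind the look-alikes: they are no part of the job. What is shaped like the part that bears canister_mid but green is not meant.

How it is judged:
By the outcome, as a careful person would: the job done as asked, in the order asked, and still so for the second after the job is handed in, with the robot touching nothing.
It also fails if it takes over 72 s, if anything falls off the work surface, if the arm or the gripper's body presses on something with over 40 N, if the wrist force passes 120 N, or if a joint passes its speed limit or range.

## Working session

There is one attempt and no reset: what is moved stays moved. The work goes in short steps, Python scripts to look and compute and a tool call to move; the robot and the scene stay as the last step left them, time stands still between calls to the robot, and variables do not carry over. Pictures are saved under pics/ and viewed, and the job is handed in when it is done.

Besides the shell and the picture viewer there is one more tool, called after "Emit:" in YAML: its name, and indented under it one key for each argument. move_arm: Moves the arm, as the interface text tells. Its arguments: {"type":"object","properties":{"steps":{"type":"array"}},"required":["steps"]}

```bash
mkdir -p pics
cat > h.py <<'E'
from bench import manip, eyes, workorder, spotter
import numpy as np, cv2
def snap(name,fn,crop=None,scale=1):
    s=manip.read_state(); c=eyes.camera(name); f=c['frame'][:,:,::-1]
    if crop: f=f[crop[1]:crop[3],crop[0]:crop[2]]
    if scale!=1: f=cv2.resize(f,None,fx=scale,fy=scale,interpolation=cv2.INTER_CUBIC)
    cv2.imwrite('pics/'+fn,f); return s,c
def w2c(c,s):
    if 'world_to_cam' in c: return np.array(c['world_to_cam'])
    T=np.eye(4);T[:3,:3]=np.array(s['eef_rot']);T[:3,3]=s['tool_pos']
    return np.linalg.inv(T@np.array(c['mount']))
def proj(c,s,p):
    q=w2c(c,s)@np.r_[p,1]; return np.array([c['cx']+c['fx']*q[0]/-q[2], c['cy']+c['fy']*-q[1]/-q[2]])
def unproj(c,s,uv,z):
    M=np.linalg.inv(w2c(c,s)); d=np.array([(uv[0]-c['cx'])/c['fx'],-(uv[1]-c['cy'])/c['fy'],-1])
    o=M[:3,3]; d=M[:3,:3]@d; return o+d*(z-o[2])/d[2]
E
python3 - <<'E'
from h import *
np.set_printoptions(precision=4,suppress=True)
for n in ['scene','top','wrist']:
    s,c=snap(n,n+'0.png'); print(n,{k:v for k,v in c.items() if k!='frame'})
    for t in ['canister_mid','lid_mid','nest_floor','nest','insert','spool','panel_controller']:
        print(t,[(np.round(np.array(r['xy'])*[640,400]),round(r['score'],2)) for r in spotter.recognise(n,t)[:4]])
print(manip.read_state())
E
```

```text
scene {'fx': 411.9362008438645, 'fy': 411.9362008438645, 'cx': 314.4130745010834, 'cy': 199.6243245231128, 'world_to_cam': array([[-0.8081, -0.5891, -0.0054,  0.4495],
       [ 0.3928, -0.5456,  0.7403, -0.2617],
       [-0.439 ,  0.5961,  0.6722, -0.7605],
       [ 0.    ,  0.    ,  0.    ,  1.    ]])}
canister_mid [(array([308., 254.]), 0.68), (array([250., 281.]), 0.55)]
lid_mid [(array([249., 267.]), 0.71), (array([310., 240.]), 0.56)]
nest_floor [(array([364., 181.]), 0.62)]
nest [(array([361., 182.]), 0.94)]
insert []
spool [(array([239., 240.]), 0.9)]
panel_controller [(array([322., 169.]), 0.91)]
top {'fx': 386.7590646328664, 'fy': 386.7590646328664, 'cx': 319.11540501107623, 'cy': 201.2313106716551, 'world_to_cam': array([[ 0.0154, -0.9999, -0.0054,  0.0209],
       [ 0.9956,  0.0148,  0.0926, -0.5516],
       [-0.0925, -0.0068,  0.9957, -0.8766],
       [ 0.    ,  0.    ,  0.    ,  1.    ]])}
canister_mid [(array([222., 211.]), 0.92), (array([274., 236.]), 0.76)]
lid_mid [(array([272., 235.]), 0.92), (array([214., 212.]), 0.62)]
nest_floor [(array([404., 214.]), 0.68)]
nest
[... 386 characters left out ...]
  0.3059,  0.0786],
       [ 0.    ,  0.    ,  0.    ,  1.    ]])}
canister_mid []
lid_mid []
nest_floor []
nest []
insert []
spool []
panel_controller []
{'clock': 1.2, 'joint_pos': array([-1.5603,  0.3806,  1.2974,  0.    ,  1.4636, -0.2153]), 'joint_vel': array([ 0.0006, -0.0001,  0.0008,  0.0002,  0.0002,  0.0005]), 'effort': array([ -0.0015, -43.7811, -22.4733,   0.0713,   0.0315,  -0.    ]), 'tool_pos': array([ 0.1231, -0.536 ,  0.2387]), 'eef_rot': array([[ 0.2239,  0.    ,  0.9746],
       [-0.9746,  0.    ,  0.2239],
       [-0.    , -1.    ,  0.    ]]), 'ft_force': array([ 0.5537,  0.5524, -0.538 ]), 'ft_torque': array([ 0.0267,  0.0233, -0.0059]), 'finger_gap': 0.0877784168537716}
```

View pics/scene0.png

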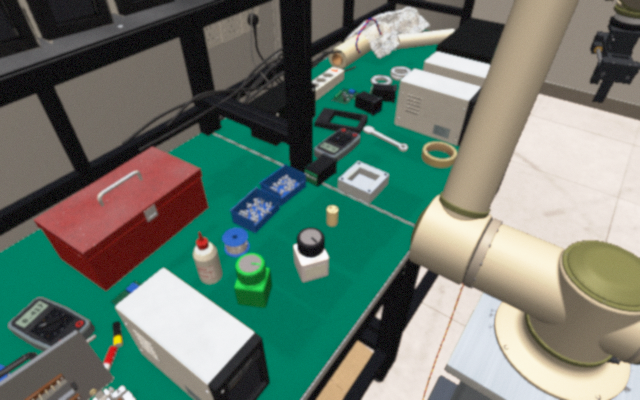

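View pics/top0.png

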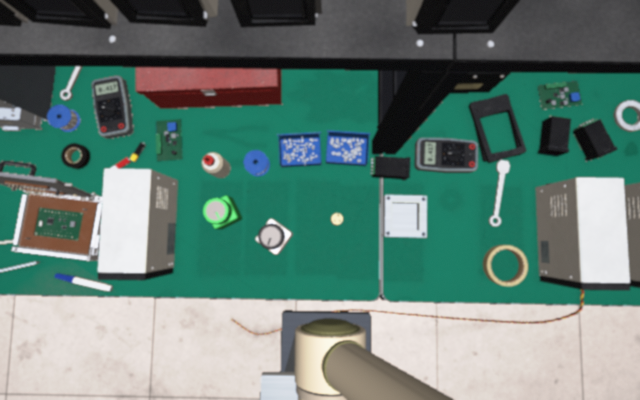

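Run:
```python
import cv2,numpy as np
a=cv2.imread('pics/top0.png'); b=cv2.imread('pics/scene0.png')
A=cv2.resize(a[185:285,190:290],None,fx=4,fy=4,interpolation=2)
B=cv2.resize(a[175:255,365:445],None,fx=5,fy=5,interpolation=2)
cv2.imwrite('pics/crop1.png',np.hstack([A,B]))
C=cv2.resize(b[215:315,220:340],None,fx=4,fy=4,interpolation=2)
D=cv2.resize(b[150:210,320:410],None,fx=4,fy=4,interpolation=2);D=cv2.copyMakeBorder(D,0,160,0,0,0)
cv2.imwrite('pics/crop2.png',np.hstack([C[:, :440],D]))
```

```text
(no output)
```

View pics/crop1.png

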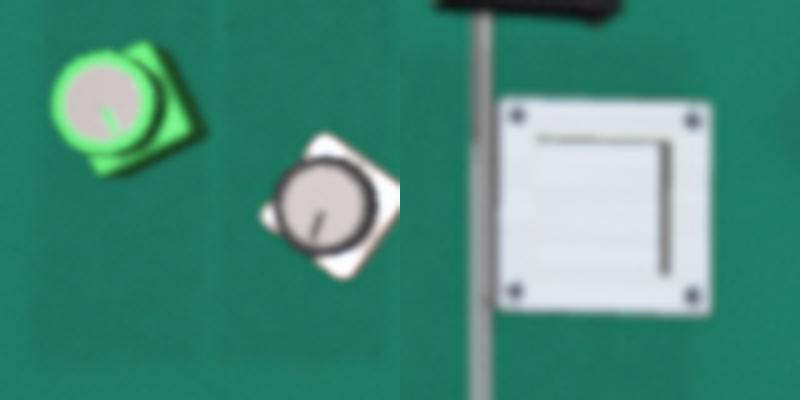

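View pics/crop2.png

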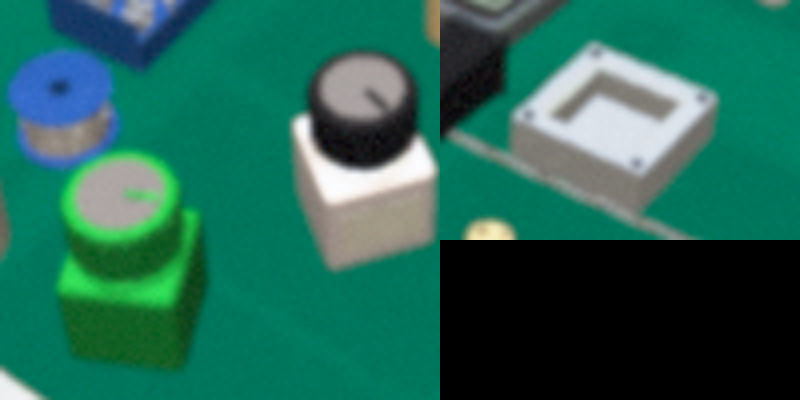

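Run:
```python
from h import *
np.set_printoptions(precision=4,suppress=True)
c=eyes.camera('top');s=manip.read_state()
print('lid',unproj(c,s,(271.25,236.5),.101))
P=[unproj(c,s,p,.06) for p in [(270.75,218.25),(255.75,238.75),(276.25,254.5)]]
print(np.array(P),(P[0]+P[2])/2,[np.degrees(np.arctan2(*(P[i+1]-P[i])[[1,0]])) for i in (0,1)],[np.linalg.norm(P[i+1]-P[i]) for i in (0,1)])
Q=np.array([unproj(c,s,p,.034) for p in [(384.8,194.2),(427.6,195.2),(427.2,238.2),(384,237)]])
print(Q,Q.mean(0))
for i in range(4):
  d=Q[(i+1)%4]-Q[i]; print(np.linalg.norm(d),np.degrees(np.arctan2(d[1],d[0])))
b=eyes.camera('scene')
print(proj(b,s,[*unproj(c,s,(271.25,236.5),.101)]),proj(b,s,Q.mean(0)))
```

```text
lid [0.4676 0.1291 0.101 ]
[[0.5082 0.1366 0.06  ]
 [0.4621 0.1688 0.06  ]
 [0.4281 0.1222 0.06  ]] [0.4682 0.1294 0.06  ] [np.float64(145.10434797244375), np.float64(-126.18024544391189)] [np.float64(0.056235237903950054), np.float64(0.05765375732391781)]
[[ 0.5691 -0.1224  0.034 ]
 [ 0.5682 -0.2212  0.034 ]
 [ 0.4692 -0.2193  0.034 ]
 [ 0.4704 -0.1206  0.034 ]] [ 0.5192 -0.1709  0.034 ]
0.09880732519525746 -90.50162576540602
0.09897830073444118 178.8677158173872
0.09871645490132887 89.29465928829526
0.09862636858378832 -1.0813792303097132
[311.9294 236.5949] [364.7426 176.2256]
```

Run:
```python
from h import *
np.set_printoptions(precision=3,suppress=True)
c=eyes.camera('top');b=eyes.camera('scene');s=manip.read_state()
for p in [(293,165),(303,172),(315,160)]: print('post foot scene',p,unproj(b,s,p,0))
for x in (.6,.65,.7,.75):
  for y in (-.1,-.15): print((x,y),[proj(b,s,[x,y,z]) for z in (0,.3)],[proj(c,s,[x,y,z]) for z in (0,.3)])
```

```text
post foot scene (293, 165) [ 0.729 -0.134  0.   ]
post foot scene (303, 172) [ 0.686 -0.125  0.   ]
post foot scene (315, 160) [ 0.692 -0.189  0.   ]
(0.6, -0.1) [array([323.383, 188.779]), array([324.682,  82.557])] [array([373.165, 182.854]), array([397.686, 157.204])]
(0.6, -0.15) [array([334.041, 178.977]), array([337.654,  74.059])] [array([393.953, 183.155]), array([428.307, 157.633])]
(0.65, -0.1) [array([308.15 , 181.677]), array([306.018,  76.45 ])] [array([373.216, 162.376]), array([397.583, 127.313])]
(0.65, -0.15) [array([319.002, 172.25 ]), array([319.282,  68.347])] [array([393.901, 162.668]), array([427.981, 127.723])]
(0.7, -0.1) [array([293.511, 174.85 ]), array([288.24 ,  70.632])] [array([373.266, 142.099]), array([397.481,  97.853])]
(0.7, -0.15) [array([304.533, 165.779]), array([301.754,  62.896])] [array([393.85 , 142.382]), array([427.66 ,  98.244])]
(0.75, -0.1) [array([279.43 , 168.285]), array([271.286,  65.083])] [array([373.316, 122.02 ]), array([397.381,  68.813])]
(0.75, -0.15) [array([290.604, 159.548]), array([285.012,  57.691])] [array([393.799, 122.294]), array([427.344,  69.187])]
```

Emit:
move_arm:
  steps:
    - {"dx": 14, "dy": 28, "dz": -2, "wz": 6}
    - {"dx": 28, "dy": 55, "dz": -4, "wz": 12}
    - {"dx": 43, "dy": 83, "dz": -6, "wz": 19}
    - {"dx": 58, "dy": 111, "dz": -8, "wz": 25}
    - {"dx": 72, "dy": 138, "dz": -10, "wz": 31}
    - {"dx": 87, "dy": 166, "dz": -12, "wz": 38}
    - {"dx": 101, "dy": 194, "dz": -14, "wz": 44}
    - {"dx": 115, "dy": 222, "dz": -16, "wz": 50}
    - {"dx": 130, "dy": 250, "dz": -18, "wz": 57}
    - {"dx": 144, "dy": 277, "dz": -20, "wz": 63}
    - {"dx": 158, "dy": 305, "dz": -20, "wz": 69}
    - {"dx": 172, "dy": 332, "dz": -20, "wz": 76}

```text
validation failed for argument at $.st...
```

Emit:
move_arm:
  steps:
    - {"dx": 14, "dy": 28, "dz": -2, "wx": 0, "wy": 0, "wz": 6, "fingers": 1}
    - {"dx": 28, "dy": 55, "dz": -4, "wx": 0, "wy": 0, "wz": 12, "fingers": 1}
    - {"dx": 43, "dy": 83, "dz": -6, "wx": 0, "wy": 0, "wz": 19, "fingers": 1}
    - {"dx": 58, "dy": 111, "dz": -8, "wx": 0, "wy": 0, "wz": 25, "fingers": 1}
    - {"dx": 72, "dy": 138, "dz": -10, "wx": 0, "wy": 0, "wz": 31, "fingers": 1}
    - {"dx": 87, "dy": 166, "dz": -12, "wx": 0, "wy": 0, "wz": 38, "fingers": 1}
    - {"dx": 101, "dy": 194, "dz": -14, "wx": 0, "wy": 0, "wz": 44, "fingers": 1}
    - {"dx": 115, "dy": 222, "dz": -16, "wx": 0, "wy": 0, "wz": 50, "fingers": 1}
    - {"dx": 130, "dy": 250, "dz": -18, "wx": 0, "wy": 0, "wz": 57, "fingers": 1}
    - {"dx": 144, "dy": 277, "dz": -20, "wx": 0, "wy": 0, "wz": 63, "fingers": 1}
    - {"dx": 158, "dy": 305, "dz": -20, "wx": 0, "wy": 0, "wz": 69, "fingers": 1}
    - {"dx": 172, "dy": 332, "dz": -20, "wx": 0, "wy": 0, "wz": 76, "fingers": 1}

```text
clock: 2.4
tool_pos: [0.2955, -0.2025, 0.2189]
eef_rot: [[1.0, 0.0, 0.014], [-0.014, -0.0, 1.0], [0.0, -1.0, -0.0]]
ft_force: [0.5, -0.4, -1.4]
finger_gap: 0.0883
```

Emit:
move_arm:
  steps:
    - {"dx": 14, "dy": 28, "dz": -2, "wx": 0, "wy": 0, "wz": 6, "fingers": 1}
    - {"dx": 28, "dy": 55, "dz": -4, "wx": 0, "wy": 0, "wz": 12, "fingers": 1}
    - {"dx": 43, "dy": 83, "dz": -6, "wx": 0, "wy": 0, "wz": 19, "fingers": 1}
    - {"dx": 58, "dy": 111, "dz": -8, "wx": 0, "wy": 0, "wz": 25, "fingers": 1}
    - {"dx": 72, "dy": 138, "dz": -10, "wx": 0, "wy": 0, "wz": 31, "fingers": 1}
    - {"dx": 87, "dy": 166, "dz": -12, "wx": 0, "wy": 0, "wz": 38, "fingers": 1}
    - {"dx": 101, "dy": 194, "dz": -14, "wx": 0, "wy": 0, "wz": 44, "fingers": 1}
    - {"dx": 115, "dy": 222, "dz": -16, "wx": 0, "wy": 0, "wz": 50, "fingers": 1}
    - {"dx": 130, "dy": 250, "dz": -18, "wx": 0, "wy": 0, "wz": 57, "fingers": 1}
    - {"dx": 144, "dy": 277, "dz": -19, "wx": 0, "wy": 0, "wz": 63, "fingers": 1}
    - {"dx": 158, "dy": 305, "dz": -19, "wx": 0, "wy": 0, "wz": 69, "fingers": 1}
    - {"dx": 173, "dy": 333, "dz": -19, "wx": 0, "wy": 0, "wz": 76, "fingers": 1}

```text
clock: 3.4
tool_pos: [0.4685, 0.1307, 0.1998]
eef_rot: [[0.255, 0.0, -0.967], [0.967, -0.0, 0.255], [-0.0, -1.0, -0.0]]
ft_force: [0.3, -0.8, -0.2]
finger_gap: 0.0875
```

Run:
```python
from h import *
np.set_printoptions(precision=4,suppress=True)
s,c=snap('wrist','w1.png')
import pickle; pickle.dump((s,c),open('w1.pkl','wb'))
print(s['tool_pos'],s['eef_rot'],s['joint_pos'])
for t in ['canister_mid','lid_mid']:
        print(t,[(np.round(np.array(r['xy'])*[640,400]),round(r['score'],2)) for r in spotter.recognise('wrist',t)[:4]])
print(proj(c,s,[.468,.129,.101]),proj(c,s,[.468,.129,.06]))
```

```text
[0.4685 0.1307 0.1998] [[ 0.2546  0.0001 -0.967 ]
 [ 0.967  -0.0001  0.2546]
 [-0.     -1.     -0.0001]] [ 0.028   0.3048  1.5353 -0.0001  1.3015 -1.2853]
canister_mid [(array([476., 210.]), 0.79), (array([324., 191.]), 0.6)]
lid_mid [(array([491., 221.]), 0.91), (array([322., 197.]), 0.69)]
[319.7235 202.815 ] [319.9264 187.7186]
```

View pics/w1.png

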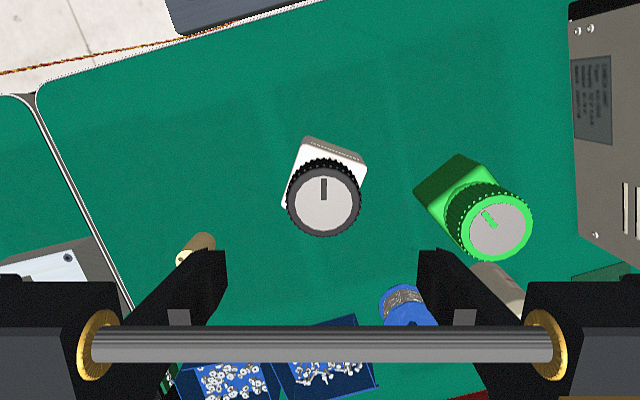

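Run:
```python
import cv2
a=cv2.imread('pics/w1.png'); cv2.imwrite('pics/w1c.png',cv2.resize(a[125:245,265:385],None,fx=5,fy=5,interpolation=2))
```

```text
(no output)
```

View pics/w1c.png

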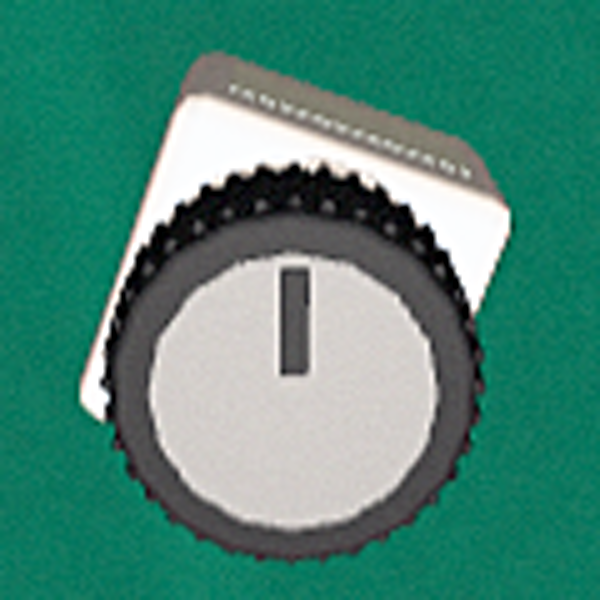

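```bash
cat > fit.py <<'E'
from h import *
import pickle
s,c=pickle.load(open('w1.pkl','rb'))
f=lambda p:(p[0]/5+265-.4,p[1]/5+125-.4)
L=unproj(c,s,f((294,389)),.101); print('lid',L)
U=lambda p:unproj(c,s,f(p),.06)
# refine edges: white mask
im=cv2.resize(c['frame'][125:245,265:385],None,fx=5,fy=5,interpolation=2)
m=(im.min(2)>200).astype(np.uint8)
# left edge: first white px per row 130..370 ; top edge: first white px per column 220..480
le=np.array([(np.argmax(m[v,:]),v) for v in range(130,375,3)],float)
te=np.array([(u,np.argmax(m[:,u])) for u in range(215,480,3)],float)
for n,e in (('left',le),('top',te)):
    P=np.array([U(p) for p in e])[:,:2]
    l=cv2.fitLine(P.astype(np.float32),cv2.DIST_HUBER,0,.001,.001).ravel()
    nrm=np.array([-l[1],l[0]]); print(n,np.degrees(np.arctan2(l[1],l[0])), 'dist of lid centre',nrm@(L[:2]-l[2:]))
E
python3 fit.py
```

```text
lid [0.46837503 0.13166265 0.101     ]
left -34.841614 dist of lid centre 0.029163092128703706
top 55.331306 dist of lid centre -0.029226528540390536
```

Emit:
move_arm:
  steps:
    - {"dx": 0, "dy": 1, "dz": -30, "wx": 0, "wy": 0, "wz": 0, "fingers": 1}
    - {"dx": 0, "dy": 1, "dz": -60, "wx": 0, "wy": 0, "wz": 0, "fingers": 1}
    - {"dx": 0, "dy": 1, "dz": -90, "wx": 0, "wy": 0, "wz": 0, "fingers": 1}
    - {"dx": 0, "dy": 1, "dz": -112, "wx": 0, "wy": 0, "wz": 0, "fingers": 1}
    - {"dx": 0, "dy": 1, "dz": -125, "wx": 0, "wy": 0, "wz": 0, "fingers": 1}
    - {"dx": 0, "dy": 1, "dz": -131, "wx": 0, "wy": 0, "wz": 0, "fingers": 1}
    - {"dx": 0, "dy": 1, "dz": -131, "wx": 0, "wy": 0, "wz": 0, "fingers": 1}

```text
clock: 4.13
tool_pos: [0.4675, 0.1292, 0.0681]
eef_rot: [[0.262, -0.002, -0.965], [0.965, -0.0, 0.262], [-0.001, -1.0, 0.002]]
ft_force: [0.4, -0.5, -0.3]
finger_gap: 0.0882
```

Emit:
move_arm:
  steps:
    - {"dx": 0, "dy": 0, "dz": 0, "wx": 0, "wy": 0, "wz": 0, "fingers": 0.6}
    - {"dx": 0, "dy": 0, "dz": 0, "wx": 0, "wy": 0, "wz": 0, "fingers": 0.5}
    - {"dx": 0, "dy": 0, "dz": 0, "wx": 0, "wy": 0, "wz": 0, "fingers": 0.5}
    - {"dx": 0, "dy": 0, "dz": 0, "wx": 0, "wy": 0, "wz": 0, "fingers": 0.5}
    - {"dx": 0, "dy": 0, "dz": 0, "wx": 0, "wy": 0, "wz": 0, "fingers": 0.5}
    - {"dx": 0, "dy": 0, "dz": 0, "wx": 0, "wy": 0, "wz": 0, "fingers": 0.5}

```text
clock: 4.63
tool_pos: [0.4686, 0.1306, 0.0694]
eef_rot: [[0.26, 0.002, -0.966], [0.966, 0.001, 0.26], [0.002, -1.0, -0.001]]
ft_force: [0.3, 5.3, 3.5]
finger_gap: 0.0553
```

Run:
```python
from h import *
s,c=snap('wrist','w2.png')
print({k:np.round(v,4) for k,v in s.items()})
```

```text
{'clock': np.float64(4.6333), 'joint_pos': array([ 2.7100e-02,  4.7630e-01,  1.7159e+00,  1.5000e-03,  9.4750e-01,
       -1.2813e+00]), 'joint_vel': array([ 0.0027,  0.0035,  0.002 , -0.0033,  0.0014,  0.0007]), 'effort': array([-2.41710e+00, -3.94314e+01, -1.38082e+01, -1.03810e+00,
        2.10400e-01,  2.89000e-02]), 'tool_pos': array([0.4686, 0.1306, 0.0694]), 'eef_rot': array([[ 0.2601,  0.0018, -0.9656],
       [ 0.9656,  0.0012,  0.2602],
       [ 0.0017, -1.    , -0.0014]]), 'ft_force': array([0.2988, 5.3097, 3.5011]), 'ft_torque': array([ 0.9081, -0.2367, -0.0206]), 'finger_gap': np.float64(0.0553)}
```

View pics/w2.png

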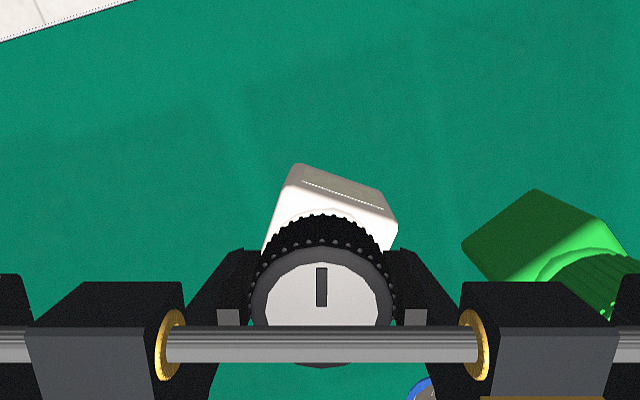

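Emit:
move_arm:
  steps:
    - {"dx": 0, "dy": 0, "dz": 5, "wx": 0, "wy": 0, "wz": 0, "fingers": 0.5}
    - {"dx": 0, "dy": 0, "dz": 17, "wx": 0, "wy": 0, "wz": 0, "fingers": 0.5}
    - {"dx": 0, "dy": 0, "dz": 34, "wx": 0, "wy": 0, "wz": 0, "fingers": 0.5}
    - {"dx": 0, "dy": 0, "dz": 51, "wx": 0, "wy": 0, "wz": 0, "fingers": 0.5}
    - {"dx": 1, "dy": -6, "dz": 66, "wx": 0, "wy": 0, "wz": 1, "fingers": 0.5}
    - {"dx": 3, "dy": -18, "dz": 76, "wx": 0, "wy": 0, "wz": 2, "fingers": 0.5}
    - {"dx": 6, "dy": -36, "dz": 80, "wx": 0, "wy": 0, "wz": 4, "fingers": 0.5}
    - {"dx": 9, "dy": -56, "dz": 80, "wx": 0, "wy": 0, "wz": 6, "fingers": 0.5}
    - {"dx": 13, "dy": -78, "dz": 80, "wx": 0, "wy": 0, "wz": 9, "fingers": 0.5}
    - {"dx": 17, "dy": -101, "dz": 80, "wx": 0, "wy": 0, "wz": 12, "fingers": 0.5}
    - {"dx": 21, "dy": -124, "dz": 80, "wx": 0, "wy": 0, "wz": 15, "fingers": 0.5}
    - {"dx": 25, "dy": -147, "dz": 80, "wx": 0, "wy": 0, "wz": 18, "fingers": 0.5}

```text
clock: 5.68
tool_pos: [0.4924, -0.0182, 0.1483]
eef_rot: [[-0.054, -0.002, -0.999], [0.999, -0.0, -0.054], [0.0, -1.0, 0.002]]
ft_force: [1.3, 0.5, -5.6]
finger_gap: 0.0554
```

Emit:
move_arm:
  steps:
    - {"dx": 4, "dy": -22, "dz": 0, "wx": 0, "wy": 0, "wz": 2, "fingers": 0.5}
    - {"dx": 8, "dy": -45, "dz": 0, "wx": 0, "wy": 0, "wz": 5, "fingers": 0.5}
    - {"dx": 12, "dy": -68, "dz": 0, "wx": 0, "wy": 0, "wz": 8, "fingers": 0.5}
    - {"dx": 16, "dy": -90, "dz": 0, "wx": 0, "wy": 0, "wz": 11, "fingers": 0.5}
    - {"dx": 19, "dy": -110, "dz": 0, "wx": 0, "wy": 0, "wz": 13, "fingers": 0.5}
    - {"dx": 22, "dy": -128, "dz": 0, "wx": 0, "wy": 0, "wz": 15, "fingers": 0.5}
    - {"dx": 24, "dy": -142, "dz": 0, "wx": 0, "wy": 0, "wz": 16, "fingers": 0.5}
    - {"dx": 26, "dy": -151, "dz": 0, "wx": 0, "wy": 0, "wz": 16, "fingers": 0.5}
    - {"dx": 26, "dy": -155, "dz": 0, "wx": 0, "wy": 0, "wz": 16, "fingers": 0.5}
    - {"dx": 26, "dy": -155, "dz": 0, "wx": 0, "wy": 0, "wz": 16, "fingers": 0.5}
    - {"dx": 26, "dy": -155, "dz": 0, "wx": 0, "wy": 0, "wz": 16, "fingers": 0.5}

```text
clock: 6.6
tool_pos: [0.5188, -0.1714, 0.1485]
eef_rot: [[-0.324, -0.001, -0.946], [0.946, 0.001, -0.324], [0.001, -1.0, 0.001]]
ft_force: [0.2, 0.2, -4.0]
finger_gap: 0.0554
```

Run:
```python
from h import *
import pickle
s,c=snap('wrist','w3.png'); print({k:np.round(v,4) for k,v in s.items()})
pickle.dump((s,c),open('w3.pkl','wb'))
st,ct=snap('top','t3.png',(340,140,480,260),5); pickle.dump((st,ct),open('t3.pkl','wb'))
sc,cc=snap('scene','s3.png',(290,90,430,220),5); pickle.dump((sc,cc),open('s3.pkl','wb'))
```

```text
{'clock': np.float64(6.6), 'joint_pos': array([-5.3590e-01,  4.5710e-01,  1.4516e+00,  1.0000e-04,  1.2341e+00,
       -2.4370e+00]), 'joint_vel': array([ 0.0098, -0.0072,  0.0022,  0.0003,  0.0018, -0.0006]), 'effort': array([-7.65700e-01, -4.71450e+01, -2.13394e+01, -1.27500e-01,
        1.80000e-03, -1.83000e-02]), 'tool_pos': array([ 0.5188, -0.1714,  0.1485]), 'eef_rot': array([[-3.243e-01, -1.000e-03, -9.459e-01],
       [ 9.459e-01,  7.000e-04, -3.243e-01],
       [ 1.000e-03, -1.000e+00,  8.000e-04]]), 'ft_force': array([ 0.2315,  0.2387, -3.988 ]), 'ft_torque': array([ 0.1573, -0.1255, -0.0144]), 'finger_gap': np.float64(0.0554)}
```

View pics/w3.png

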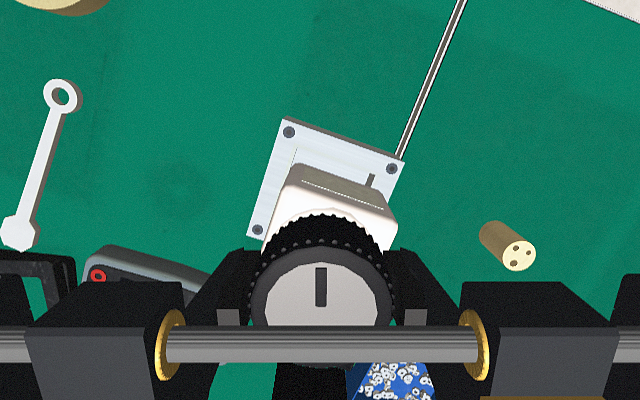

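View pics/s3.png

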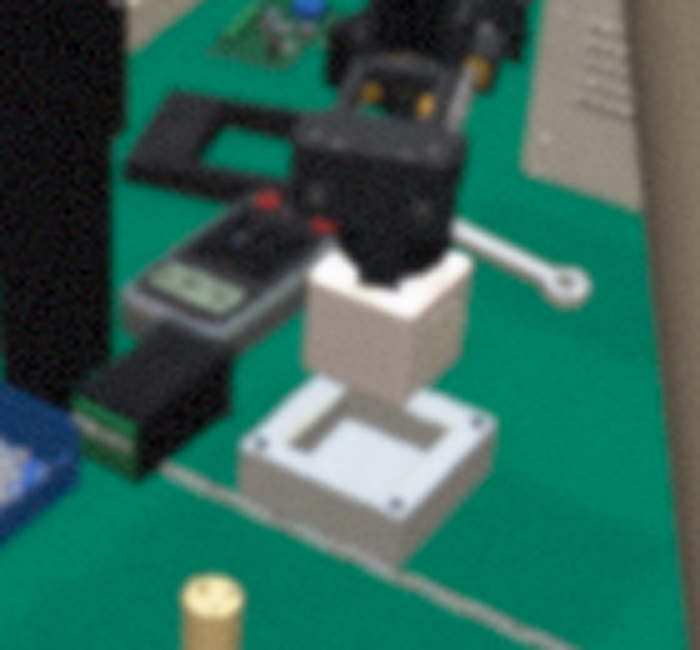

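View pics/t3.png

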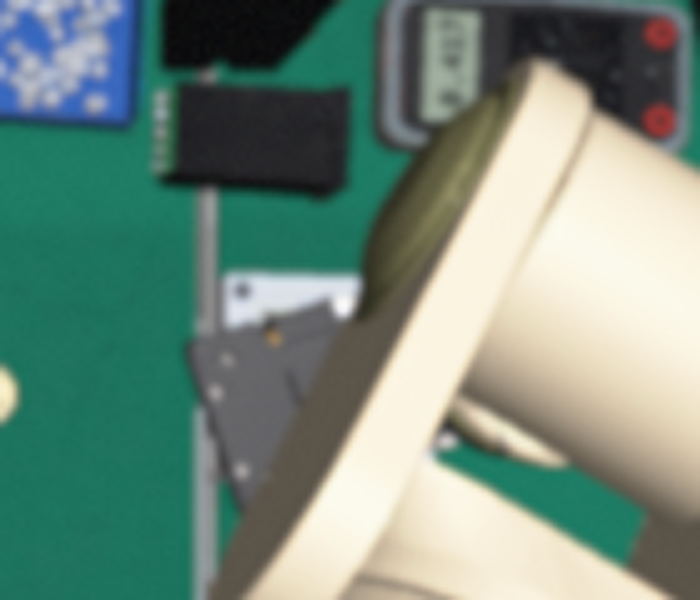

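Run:
```python
import cv2
a=cv2.imread('pics/w3.png'); cv2.imwrite('pics/w3c.png',cv2.resize(a[105:255,240:415],None,fx=4,fy=4,interpolation=2))
```

```text
(no output)
```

View pics/w3c.png

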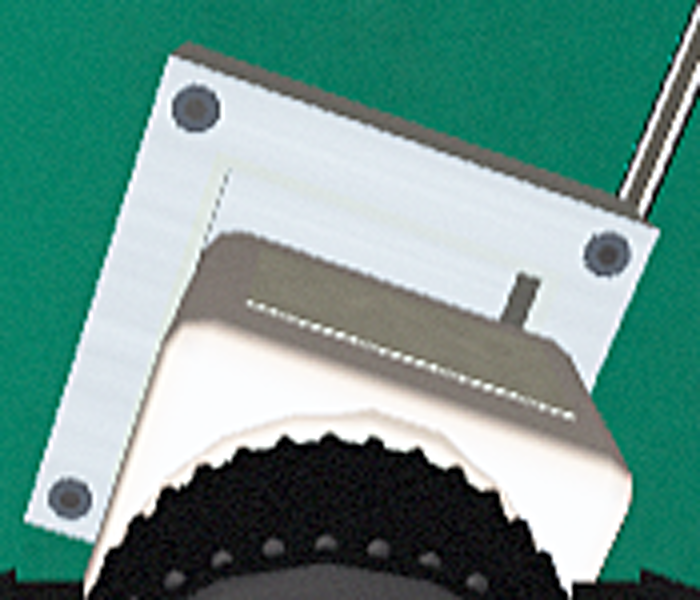

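Run:
```python
from h import *
import pickle
np.set_printoptions(precision=4,suppress=True)
s,c=pickle.load(open('w3.pkl','rb'))
U=lambda p,z:unproj(c,s,(p[0]/4+240-.4,p[1]/4+105-.4),z)[:2]
A,B,C=[U(p,.034) for p in [(170,55),(658,232),(25,522)]]
ang=lambda d:np.degrees(np.arctan2(d[1],d[0]))
print('nest',A,B,C,np.linalg.norm(B-A),np.linalg.norm(C-A),ang(B-A),ang(C-A),'ctr',(B+C)/2)
def line(pts,z):
    P=np.array([U(p,z) for p in pts]); return P,ang(P[-1]-P[0])
L=np.array([.5188,-.1714])
for n,pts,z in [('front shoulder',[(230,334),(590,454)],.139),('left shoulder',[(165,360),(95,560)],.139),('front bottom',[(260,237),(520,327)],.0791),('nest front',[(190,62),(640,226)],.034),('nest left',[(163,75),(30,505)],.034)]:
    P,a=line(pts,z); d=(P[-1]-P[0]);d/=np.linalg.norm(d); print(n,P.ravel(),a,'dist TCP',abs(np.cross(d,L-P[0])))
```

```text
nest [ 0.4721 -0.2171] [ 0.4735 -0.1215] [ 0.5683 -0.2179] 0.09561347337159622 0.09620926795234631 89.16216628406548 -0.45564052254684734 ctr [ 0.5209 -0.1697]
front shoulder [ 0.4882 -0.1937  0.4884 -0.1494] 89.66287722207018 dist TCP 0.030483561687316214
left shoulder [ 0.4935 -0.1998  0.5202 -0.2005] -1.4070160511789647 dist TCP 0.029059214876501063
front bottom [ 0.489  -0.1926  0.4894 -0.1494] 89.4174290453848 dist TCP 0.029592766265171235
nest front [ 0.4721 -0.2134  0.4736 -0.1251] 89.07497405594385 dist TCP 0.04597970643628411
nest left [ 0.4759 -0.2173  0.5645 -0.2179] -0.4023437981147495 dist TCP 0.04619289313726484<stdin>:13: DeprecationWarning: Arrays of 2-dimensional vectors are deprecated. Use arrays of 3-dimensional vectors instead. (deprecated in NumPy 2.0)
```

Emit:
move_arm:
  steps:
    - {"dx": 2, "dy": 1, "dz": -6, "wx": 0, "wy": 0, "wz": 0, "fingers": 0.5}
    - {"dx": 2, "dy": 1, "dz": -16, "wx": 0, "wy": 0, "wz": 0, "fingers": 0.5}
    - {"dx": 2, "dy": 1, "dz": -26, "wx": 0, "wy": 0, "wz": 0, "fingers": 0.5}
    - {"dx": 2, "dy": 1, "dz": -34, "wx": 0, "wy": 0, "wz": 0, "fingers": 0.5}
    - {"dx": 2, "dy": 1, "dz": -39, "wx": 0, "wy": 0, "wz": 0, "fingers": 0.5}
    - {"dx": 2, "dy": 1, "dz": -42, "wx": 0, "wy": 0, "wz": 0, "fingers": 0.5}
    - {"dx": 2, "dy": 1, "dz": -42, "wx": 0, "wy": 0, "wz": 0, "fingers": 0.5}

```text
clock: 7.33
tool_pos: [0.5209, -0.1709, 0.1059]
eef_rot: [[-0.324, -0.001, -0.946], [0.946, 0.001, -0.324], [0.001, -1.0, 0.001]]
ft_force: [0.5, -0.2, -5.5]
finger_gap: 0.0552
```

Run:
```python
from h import *
s,c=snap('wrist','w4.png',(200,150,440,330),3); print({k:np.round(v,4) for k,v in s.items() if k[:2] in('to','ft')})
snap('scene','s4.png',(320,110,420,210),5)
```

```text
{'tool_pos': array([ 0.5209, -0.1709,  0.1059]), 'ft_force': array([ 0.5235, -0.2302, -5.5011]), 'ft_torque': array([ 0.0359, -0.1192,  0.0605])}
```

View pics/w4.png

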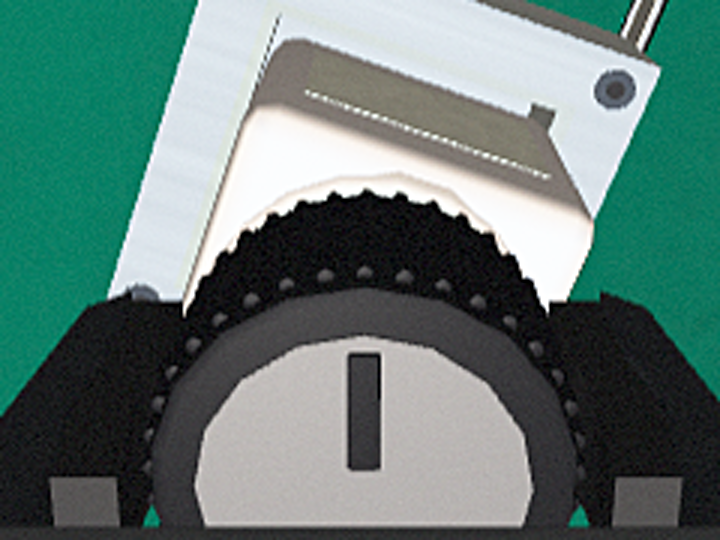

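View pics/s4.png

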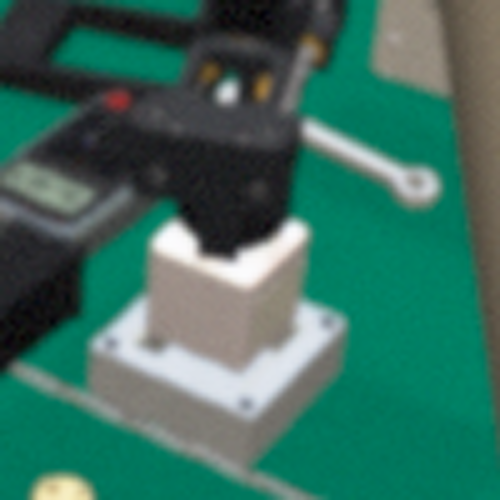

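Emit:
move_arm:
  steps:
    - {"dx": 0, "dy": 0, "dz": -1.5, "wx": 0, "wy": 0, "wz": 0, "fingers": 0.5}
    - {"dx": 0, "dy": 0, "dz": -3, "wx": 0, "wy": 0, "wz": 0, "fingers": 0.5}
    - {"dx": 0, "dy": 0, "dz": -4.5, "wx": 0, "wy": 0, "wz": 0, "fingers": 0.5}
    - {"dx": 0, "dy": 0, "dz": -6, "wx": 0, "wy": 0, "wz": 0, "fingers": 0.5}
    - {"dx": 0, "dy": 0, "dz": -7.5, "wx": 0, "wy": 0, "wz": 0, "fingers": 0.5}
    - {"dx": 0, "dy": 0, "dz": -9, "wx": 0, "wy": 0, "wz": 0, "fingers": 0.5}
    - {"dx": 0, "dy": 0, "dz": -9, "wx": 0, "wy": 0, "wz": 0, "fingers": 0.5}

```text
clock: 8.02
tool_pos: [0.521, -0.171, 0.0974]
eef_rot: [[-0.324, -0.001, -0.946], [0.946, 0.0, -0.324], [0.0, -1.0, 0.0]]
ft_force: [-0.7, -0.4, -4.8]
finger_gap: 0.0549
```

Run:
```python
from h import *
s=manip.read_state(); print({k:np.round(v,4) for k,v in s.items() if k[:2] in('to','ft')})
```

```text
{'tool_pos': array([ 0.521 , -0.171 ,  0.0974]), 'ft_force': array([-0.6859, -0.3692, -4.779 ]), 'ft_torque': array([ 0.0583, -0.117 ,  0.0051])}
```

Emit:
move_arm:
  steps:
    - {"dx": 0, "dy": 0, "dz": -2, "wx": 0, "wy": 0, "wz": 0, "fingers": 0.5}
    - {"dx": 0, "dy": 0, "dz": -4, "wx": 0, "wy": 0, "wz": 0, "fingers": 0.5}
    - {"dx": 0, "dy": 0, "dz": -6, "wx": 0, "wy": 0, "wz": 0, "fingers": 0.5}
    - {"dx": 0, "dy": 0, "dz": -8, "wx": 0, "wy": 0, "wz": 0, "fingers": 0.5}
    - {"dx": 0, "dy": 0, "dz": -10, "wx": 0, "wy": 0, "wz": 0, "fingers": 0.5}
    - {"dx": 0, "dy": 0, "dz": -12, "wx": 0, "wy": 0, "wz": 0, "fingers": 0.5}
    - {"dx": 0, "dy": 0, "dz": -14, "wx": 0, "wy": 0, "wz": 0, "fingers": 0.5}
    - {"dx": 0, "dy": 0, "dz": -15.5, "wx": 0, "wy": 0, "wz": 0, "fingers": 0.5}
    - {"dx": 0, "dy": 0, "dz": -17, "wx": 0, "wy": 0, "wz": 0, "fingers": 0.5}
    - {"dx": 0, "dy": 0, "dz": -17, "wx": 0, "wy": 0, "wz": 0, "fingers": 0.5}

```text
clock: 8.85
tool_pos: [0.521, -0.171, 0.0804]
eef_rot: [[-0.324, -0.0, -0.946], [0.946, 0.0, -0.324], [0.0, -1.0, 0.0]]
ft_force: [-0.8, 0.1, -5.1]
finger_gap: 0.0552
```

Emit:
move_arm:
  steps:
    - {"dx": 0, "dy": 0, "dz": -0.7, "wx": 0, "wy": 0, "wz": 0, "fingers": 0.5}
    - {"dx": 0, "dy": 0, "dz": -1.3, "wx": 0, "wy": 0, "wz": 0, "fingers": 0.5}
    - {"dx": 0, "dy": 0, "dz": -2, "wx": 0, "wy": 0, "wz": 0, "fingers": 0.5}
    - {"dx": 0, "dy": 0, "dz": -2, "wx": 0, "wy": 0, "wz": 0, "fingers": 0.5}

```text
clock: 9.18
tool_pos: [0.5211, -0.171, 0.0787]
eef_rot: [[-0.325, -0.0, -0.946], [0.946, 0.0, -0.325], [0.0, -1.0, 0.0]]
ft_force: [-0.7, 0.2, -3.7]
finger_gap: 0.0557
```

Emit:
move_arm:
  steps:
    - {"dx": 0, "dy": 0, "dz": -0.5, "wx": 0, "wy": 0, "wz": 0, "fingers": 0.5}
    - {"dx": 0, "dy": 0, "dz": -1, "wx": 0, "wy": 0, "wz": 0, "fingers": 0.5}
    - {"dx": 0, "dy": 0, "dz": -1, "wx": 0, "wy": 0, "wz": 0, "fingers": 0.5}
    - {"dx": 0, "dy": 0, "dz": -1, "wx": 0, "wy": 0, "wz": 0, "fingers": 0.5}

```text
clock: 9.52
tool_pos: [0.5212, -0.171, 0.0778]
eef_rot: [[-0.325, 0.0, -0.946], [0.946, -0.0, -0.325], [-0.0, -1.0, -0.0]]
ft_force: [-0.1, 0.0, -2.9]
finger_gap: 0.0552
```

Emit:
move_arm:
  steps:
    - {"dx": 0, "dy": 0, "dz": -0.5, "wx": 0, "wy": 0, "wz": 0, "fingers": 0.5}
    - {"dx": 0, "dy": 0, "dz": -0.5, "wx": 0, "wy": 0, "wz": 0, "fingers": 0.5}
    - {"dx": 0, "dy": 0, "dz": -0.5, "wx": 0, "wy": 0, "wz": 0, "fingers": 0.5}

```text
clock: 9.77
tool_pos: [0.5211, -0.1709, 0.0775]
eef_rot: [[-0.325, 0.0, -0.946], [0.946, 0.0, -0.325], [-0.0, -1.0, -0.0]]
ft_force: [-0.8, 0.8, -0.4]
finger_gap: 0.0553
```

Emit:
move_arm:
  steps:
    - {"dx": 0, "dy": 0, "dz": 0, "wx": 0, "wy": 0, "wz": 0, "fingers": 0.75}
    - {"dx": 0, "dy": 0, "dz": 0, "wx": 0, "wy": 0, "wz": 0, "fingers": 0.75}
    - {"dx": 0, "dy": 0, "dz": 0, "wx": 0, "wy": 0, "wz": 0, "fingers": 0.75}
    - {"dx": 0, "dy": 0, "dz": 0, "wx": 0, "wy": 0, "wz": 0, "fingers": 0.75}

```text
clock: 10.1
tool_pos: [0.5214, -0.1712, 0.0774]
eef_rot: [[-0.324, 0.001, -0.946], [0.946, -0.0, -0.324], [-0.001, -1.0, -0.0]]
ft_force: [-0.1, -0.3, -0.2]
finger_gap: 0.0664
```

Run:
```python
from h import *
s,c=snap('wrist','w5.png',(200,130,440,330),3); print({k:np.round(v,4) for k,v in s.items() if k[:2] in('to','ft')})
z=.0775
snap('scene','s5.png',(320,110,420,210),5)
```

```text
{'tool_pos': array([ 0.5214, -0.1712,  0.0774]), 'ft_force': array([-0.0863, -0.3495, -0.1583]), 'ft_torque': array([ 0.1089, -0.1379,  0.0069])}
```

View pics/w5.png

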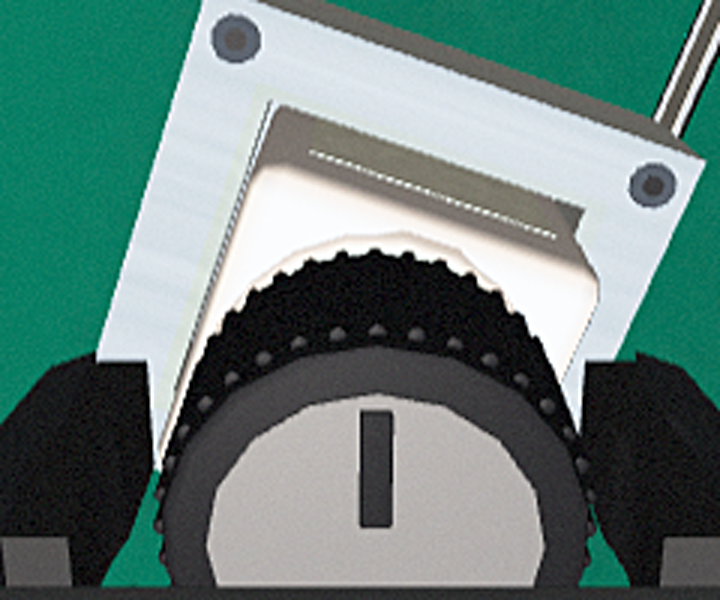

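View pics/s5.png

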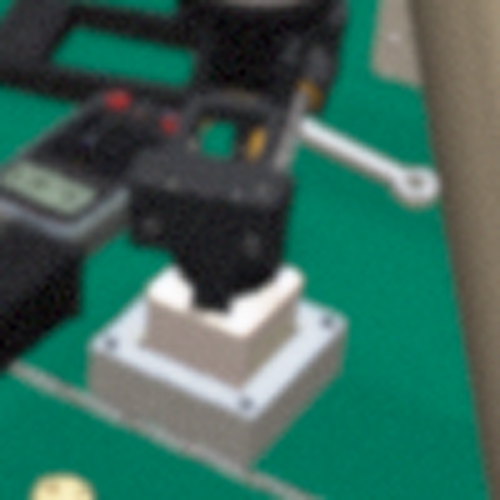

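Run:
```python
from h import *
s=manip.read_state();c=eyes.camera('wrist')
R=np.array(s['eef_rot']);p=np.array(s['tool_pos'])
for o in (-.002,-.001,0,.001,.002):
  P=p+R@np.array([0,0,.028+o]); P[2]=.109; print(o,(proj(c,s,P)-[200,130])*3)
for o in (0,.001,.002):
  Q=p+R@np.array([o,0,0]);Q[2]=.109;print((proj(c,s,Q)-[200,130])*3)
```

```text
-0.002 [365.97989081 351.4763903 ]
-0.001 [365.98074124 343.70866647]
0 [365.98159582 335.9030811 ]
0.001 [365.98245458 328.05935671]
0.002 [365.98331754 320.17721308]
[365.95914153 540.99673801]
[373.9421485 540.9883006]
[381.92501814 540.97986334]
```

Emit:
move_arm:
  steps:
    - {"dx": 0, "dy": 1.4, "dz": 0, "wx": 0, "wy": 0, "wz": 0, "fingers": 0.75}
    - {"dx": 0, "dy": 1.4, "dz": 0, "wx": 0, "wy": 0, "wz": 0, "fingers": 0.75}
    - {"dx": 0, "dy": 1.4, "dz": 0, "wx": 0, "wy": 0, "wz": 0, "fingers": 0.5}
    - {"dx": 0, "dy": 1.4, "dz": 0, "wx": 0, "wy": 0, "wz": 0, "fingers": 0.5}
    - {"dx": 0, "dy": 1.4, "dz": 0, "wx": 0, "wy": 0, "wz": 0, "fingers": 0.5}
    - {"dx": 0, "dy": 1.4, "dz": 0, "wx": 0, "wy": 0, "wz": 0, "fingers": 0.5}
    - {"dx": 0, "dy": 1.4, "dz": 0, "wx": 0, "wy": 0, "wz": 0, "fingers": 0.5}

```text
clock: 10.83
tool_pos: [0.5212, -0.1698, 0.0773]
eef_rot: [[-0.324, 0.0, -0.946], [0.946, -0.0, -0.324], [-0.0, -1.0, -0.0]]
ft_force: [-0.0, -2.7, 1.0]
finger_gap: 0.0555
```

```bash
cat > st.py <<'E'
from h import *
R=None
s=manip.read_state(); R=np.array(s['eef_rot'])
print('t',round(float(s['clock']),2),'yaw',round(np.degrees(np.arctan2(R[1,0],R[0,0])),2),'j6',np.round(s['joint_pos'][5],3),'eff6',np.round(s['effort'],3)[5],{k:np.round(v,4).tolist() for k,v in s.items() if k[:2] in('to','ft')})
E
python3 st.py
```

```text
t 10.83 yaw 108.93 j6 -2.432 eff6 0.004 {'tool_pos': [0.5212, -0.1698, 0.0773], 'ft_force': [-0.0357, -2.7486, 1.0128], 'ft_torque': [-0.1834, -0.1704, 0.0565]}
```

Emit:
move_arm:
  steps:
    - {"dx": 0, "dy": 0, "dz": 0, "wx": 0, "wy": 0, "wz": -2, "fingers": 0.5}
    - {"dx": 0, "dy": 0, "dz": 0, "wx": 0, "wy": 0, "wz": -5, "fingers": 0.5}
    - {"dx": 0, "dy": 0, "dz": -0.1, "wx": 0, "wy": 0, "wz": -9, "fingers": 0.5}
    - {"dx": 0, "dy": 0, "dz": -0.1, "wx": 0, "wy": 0, "wz": -13, "fingers": 0.5}
    - {"dx": 0, "dy": 0, "dz": -0.2, "wx": 0, "wy": 0, "wz": -17, "fingers": 0.5}
    - {"dx": 0, "dy": 0, "dz": -0.2, "wx": 0, "wy": 0, "wz": -21, "fingers": 0.5}
    - {"dx": 0, "dy": 0, "dz": -0.2, "wx": 0, "wy": 0, "wz": -25, "fingers": 0.5}
    - {"dx": 0, "dy": 0, "dz": -0.2, "wx": 0, "wy": 0, "wz": -29, "fingers": 0.5}
    - {"dx": 0, "dy": 0, "dz": -0.3, "wx": 0, "wy": 0, "wz": -33, "fingers": 0.5}
    - {"dx": 0, "dy": 0, "dz": -0.3, "wx": 0, "wy": 0, "wz": -36, "fingers": 0.5}
    - {"dx": 0, "dy": 0, "dz": -0.3, "wx": 0, "wy": 0, "wz": -38, "fingers": 0.5}
    - {"dx": 0, "dy": 0, "dz": -0.4, "wx": 0, "wy": 0, "wz": -40, "fingers": 0.5}

```text
clock: 11.83
tool_pos: [0.5211, -0.1697, 0.0769]
eef_rot: [[0.361, 0.0, -0.933], [0.933, -0.0, 0.361], [-0.0, -1.0, -0.0]]
ft_force: [-1.0, -2.0, 1.0]
finger_gap: 0.0557
```

```bash
python3 st.py
python3 - <<'E'
from h import *
snap('wrist','w6.png',(200,130,440,330),3)
E
```

```text
t 11.83 yaw 68.84 j6 -1.732 eff6 -0.462 {'tool_pos': [0.5211, -0.1697, 0.0769], 'ft_force': [-1.0341, -1.9881, 0.9997], 'ft_torque': [-0.1139, -0.1036, 0.0587]}
```

View pics/w6.png

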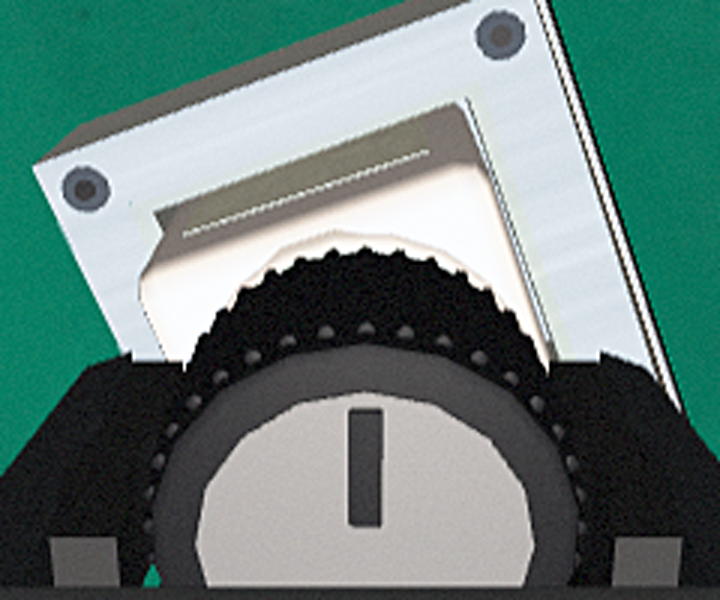

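Emit:
move_arm:
  steps:
    - {"dx": 0, "dy": 0, "dz": 0, "wx": 0, "wy": 0, "wz": -3, "fingers": 0.5}
    - {"dx": 0, "dy": 0, "dz": 0, "wx": 0, "wy": 0, "wz": -7, "fingers": 0.5}
    - {"dx": 0, "dy": 0, "dz": -0.1, "wx": 0, "wy": 0, "wz": -12, "fingers": 0.5}
    - {"dx": 0, "dy": 0, "dz": -0.1, "wx": 0, "wy": 0, "wz": -17, "fingers": 0.5}
    - {"dx": 0, "dy": 0, "dz": -0.2, "wx": 0, "wy": 0, "wz": -22, "fingers": 0.5}
    - {"dx": 0, "dy": 0, "dz": -0.2, "wx": 0, "wy": 0, "wz": -28, "fingers": 0.5}
    - {"dx": 0, "dy": 0, "dz": -0.3, "wx": 0, "wy": 0, "wz": -34, "fingers": 0.5}
    - {"dx": 0, "dy": 0, "dz": -0.3, "wx": 0, "wy": 0, "wz": -40, "fingers": 0.5}
    - {"dx": 0, "dy": 0, "dz": -0.4, "wx": 0, "wy": 0, "wz": -45, "fingers": 0.5}
    - {"dx": 0, "dy": 0, "dz": -0.4, "wx": 0, "wy": 0, "wz": -50, "fingers": 0.5}
    - {"dx": 0, "dy": 0, "dz": -0.5, "wx": 0, "wy": 0, "wz": -53, "fingers": 0.5}
    - {"dx": 0, "dy": 0, "dz": -0.5, "wx": 0, "wy": 0, "wz": -55, "fingers": 0.5}

```text
clock: 12.88
tool_pos: [0.5212, -0.1697, 0.0765]
eef_rot: [[0.971, 0.0, -0.239], [0.239, -0.0, 0.971], [0.0, -1.0, -0.0]]
ft_force: [0.8, -0.2, 1.9]
finger_gap: 0.0552
```

```bash
python3 st.py
```

```text
t 12.88 yaw 13.83 j6 -0.772 eff6 -0.196 {'tool_pos': [0.5212, -0.1697, 0.0765], 'ft_force': [0.7875, -0.2339, 1.9385], 'ft_torque': [-0.2039, -0.1596, 0.0798]}
```

Emit:
move_arm:
  steps:
    - {"dx": 0, "dy": 0, "dz": 0, "wx": 0, "wy": 0, "wz": -2, "fingers": 0.5}
    - {"dx": 0, "dy": 0, "dz": 0, "wx": 0, "wy": 0, "wz": -4, "fingers": 0.5}
    - {"dx": 0, "dy": 0, "dz": 0, "wx": 0, "wy": 0, "wz": -6, "fingers": 0.5}
    - {"dx": 0, "dy": 0, "dz": 0, "wx": 0, "wy": 0, "wz": -8, "fingers": 0.5}

```text
clock: 13.22
tool_pos: [0.5212, -0.1697, 0.0764]
eef_rot: [[0.995, 0.0, -0.103], [0.103, -0.0, 0.995], [0.0, -1.0, -0.0]]
ft_force: [0.8, -1.1, 0.8]
finger_gap: 0.0551
```

```bash
python3 st.py
```

```text
t 13.22 yaw 5.89 j6 -0.634 eff6 -0.502 {'tool_pos': [0.5212, -0.1697, 0.0764], 'ft_force': [0.8441, -1.0863, 0.7995], 'ft_torque': [-0.2155, -0.168, 0.044]}
```

Emit:
move_arm:
  steps:
    - {"dx": 0, "dy": 0, "dz": 0, "wx": 0, "wy": 0, "wz": -2, "fingers": 0.5}
    - {"dx": 0, "dy": 0, "dz": 0, "wx": 0, "wy": 0, "wz": -4, "fingers": 0.5}
    - {"dx": 0, "dy": 0, "dz": 0, "wx": 0, "wy": 0, "wz": -6, "fingers": 0.5}
    - {"dx": 0, "dy": 0, "dz": -0.1, "wx": 0, "wy": 0, "wz": -8, "fingers": 0.5}

```text
clock: 13.55
tool_pos: [0.5213, -0.1697, 0.0763]
eef_rot: [[0.999, 0.0, 0.037], [-0.037, -0.0, 0.999], [0.0, -1.0, -0.0]]
ft_force: [-0.3, 0.3, 1.2]
finger_gap: 0.0549
```

```bash
python3 st.py
```

```text
t 13.55 yaw -2.11 j6 -0.494 eff6 -0.502 {'tool_pos': [0.5213, -0.1697, 0.0763], 'ft_force': [-0.2604, 0.3297, 1.1858], 'ft_torque': [-0.2002, -0.176, 0.0276]}
```

Emit:
move_arm:
  steps:
    - {"dx": 0, "dy": 0, "dz": 0, "wx": 0, "wy": 0, "wz": -2, "fingers": 0.5}
    - {"dx": 0, "dy": 0, "dz": 0, "wx": 0, "wy": 0, "wz": -4, "fingers": 0.5}
    - {"dx": 0, "dy": 0, "dz": 0, "wx": 0, "wy": 0, "wz": -6, "fingers": 0.5}
    - {"dx": 0, "dy": 0, "dz": -0.1, "wx": 0, "wy": 0, "wz": -8, "fingers": 0.5}

```text
clock: 13.88
tool_pos: [0.5213, -0.1697, 0.0762]
eef_rot: [[0.984, 0.0, 0.176], [-0.176, -0.0, 0.984], [0.0, -1.0, -0.0]]
ft_force: [0.5, -0.9, 0.9]
finger_gap: 0.0551
```

```bash
python3 st.py
```

```text
t 13.88 yaw -10.11 j6 -0.354 eff6 -0.502 {'tool_pos': [0.5213, -0.1697, 0.0762], 'ft_force': [0.4628, -0.8957, 0.867], 'ft_torque': [-0.1813, -0.0811, -0.0181]}
```

Emit:
move_arm:
  steps:
    - {"dx": 0, "dy": 0, "dz": 0, "wx": 0, "wy": 0, "wz": -2, "fingers": 0.5}
    - {"dx": 0, "dy": 0, "dz": 0, "wx": 0, "wy": 0, "wz": -4, "fingers": 0.5}
    - {"dx": 0, "dy": 0, "dz": 0, "wx": 0, "wy": 0, "wz": -6, "fingers": 0.5}
    - {"dx": 0, "dy": 0, "dz": -0.1, "wx": 0, "wy": 0, "wz": -8, "fingers": 0.5}

```text
clock: 14.22
tool_pos: [0.5213, -0.1697, 0.0762]
eef_rot: [[0.95, 0.0, 0.311], [-0.311, -0.0, 0.95], [0.001, -1.0, -0.0]]
ft_force: [-0.4, -1.1, 2.1]
finger_gap: 0.0552
```

```bash
python3 st.py
```

```text
t 14.22 yaw -18.11 j6 -0.215 eff6 -0.502 {'tool_pos': [0.5213, -0.1697, 0.0762], 'ft_force': [-0.3969, -1.106, 2.1039], 'ft_torque': [-0.2013, -0.1573, 0.0336]}
```

Emit:
move_arm:
  steps:
    - {"dx": 0, "dy": 0, "dz": 0, "wx": 0, "wy": 0, "wz": -2, "fingers": 0.5}
    - {"dx": 0, "dy": 0, "dz": 0, "wx": 0, "wy": 0, "wz": -4, "fingers": 0.5}
    - {"dx": 0, "dy": 0, "dz": 0, "wx": 0, "wy": 0, "wz": -6, "fingers": 0.5}
    - {"dx": 0, "dy": 0, "dz": -0.1, "wx": 0, "wy": 0, "wz": -8, "fingers": 0.5}

```text
clock: 14.55
tool_pos: [0.5213, -0.1697, 0.0761]
eef_rot: [[0.898, 0.0, 0.44], [-0.44, -0.0, 0.898], [0.001, -1.0, -0.0]]
ft_force: [-0.9, -1.0, 1.9]
finger_gap: 0.0554
```

```bash
python3 st.py
python3 - <<'E'
from h import *
snap('wrist','w7.png',(200,130,440,330),3)
E
```

```text
t 14.55 yaw -26.11 j6 -0.075 eff6 -0.503 {'tool_pos': [0.5213, -0.1697, 0.0761], 'ft_force': [-0.9179, -0.9787, 1.9464], 'ft_torque': [-0.1718, -0.1248, 0.0155]}
```

View pics/w7.png

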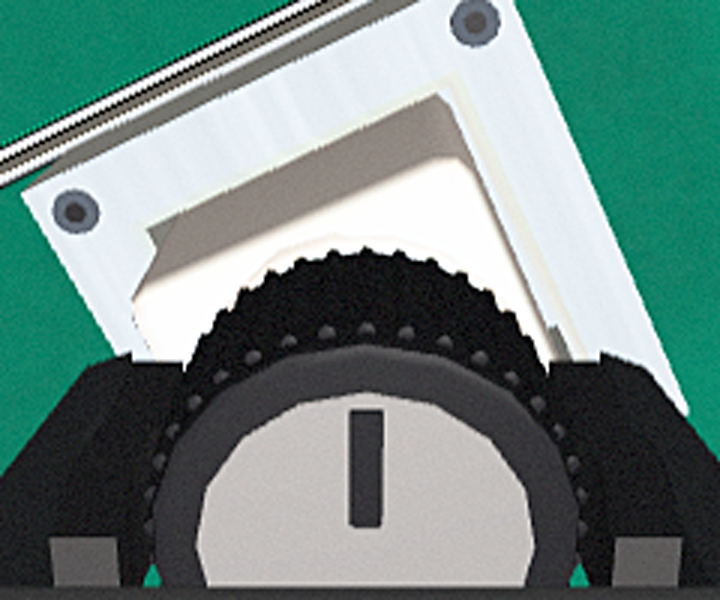

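Emit:
move_arm:
  steps:
    - {"dx": 0, "dy": 0, "dz": 0, "wx": 0, "wy": 0, "wz": -2, "fingers": 0.5}
    - {"dx": 0, "dy": 0, "dz": 0, "wx": 0, "wy": 0, "wz": -4, "fingers": 0.5}
    - {"dx": 0, "dy": 0, "dz": 0, "wx": 0, "wy": 0, "wz": -6, "fingers": 0.5}
    - {"dx": 0, "dy": 0, "dz": -0.1, "wx": 0, "wy": 0, "wz": -8, "fingers": 0.5}

```text
clock: 14.93
tool_pos: [0.5213, -0.1697, 0.076]
eef_rot: [[0.828, 0.0, 0.56], [-0.56, -0.0, 0.828], [0.001, -1.0, -0.0]]
ft_force: [0.0, -0.4, 2.0]
finger_gap: 0.0552
```

```bash
python3 st.py
```

```text
t 14.93 yaw -34.07 j6 0.064 eff6 -0.503 {'tool_pos': [0.5213, -0.1697, 0.076], 'ft_force': [0.0225, -0.4491, 1.9754], 'ft_torque': [-0.1949, -0.1207, 0.0347]}
```

Emit:
move_arm:
  steps:
    - {"dx": 0, "dy": 0, "dz": 0, "wx": 0, "wy": 0, "wz": -2, "fingers": 0.5}
    - {"dx": 0, "dy": 0, "dz": 0, "wx": 0, "wy": 0, "wz": -4, "fingers": 0.5}
    - {"dx": 0, "dy": 0, "dz": 0, "wx": 0, "wy": 0, "wz": -6, "fingers": 0.5}
    - {"dx": 0, "dy": 0, "dz": -0.1, "wx": 0, "wy": 0, "wz": -8, "fingers": 0.5}

```text
clock: 15.27
tool_pos: [0.5213, -0.1698, 0.0759]
eef_rot: [[0.742, 0.0, 0.67], [-0.67, -0.0, 0.742], [0.001, -1.0, 0.0]]
ft_force: [0.4, -1.6, 2.4]
finger_gap: 0.0553
```

```bash
python3 st.py
```

```text
t 15.27 yaw -42.07 j6 0.203 eff6 -0.503 {'tool_pos': [0.5213, -0.1698, 0.0759], 'ft_force': [0.4204, -1.5769, 2.4199], 'ft_torque': [-0.2614, -0.0557, 0.076]}
```

Emit:
move_arm:
  steps:
    - {"dx": 0, "dy": 0, "dz": 0, "wx": 0, "wy": 0, "wz": -2, "fingers": 0.5}
    - {"dx": 0, "dy": 0, "dz": 0, "wx": 0, "wy": 0, "wz": -4, "fingers": 0.5}
    - {"dx": 0, "dy": 0, "dz": 0, "wx": 0, "wy": 0, "wz": -6, "fingers": 0.5}
    - {"dx": 0, "dy": 0, "dz": -0.1, "wx": 0, "wy": 0, "wz": -8, "fingers": 0.5}

```text
clock: 15.6
tool_pos: [0.5213, -0.1698, 0.0758]
eef_rot: [[0.642, 0.001, 0.767], [-0.767, -0.0, 0.642], [0.001, -1.0, 0.0]]
ft_force: [0.3, -0.5, 1.9]
finger_gap: 0.0557
```

```bash
python3 st.py
```

```text
t 15.6 yaw -50.07 j6 0.343 eff6 -0.503 {'tool_pos': [0.5213, -0.1698, 0.0758], 'ft_force': [0.2672, -0.4598, 1.9237], 'ft_torque': [-0.242, -0.0616, 0.0243]}
```

Emit:
move_arm:
  steps:
    - {"dx": 0, "dy": 0, "dz": 0, "wx": 0, "wy": 0, "wz": -2, "fingers": 0.5}
    - {"dx": 0, "dy": 0, "dz": 0, "wx": 0, "wy": 0, "wz": -4, "fingers": 0.5}
    - {"dx": 0, "dy": 0, "dz": 0, "wx": 0, "wy": 0, "wz": -6, "fingers": 0.5}
    - {"dx": 0, "dy": 0, "dz": -0.1, "wx": 0, "wy": 0, "wz": -8, "fingers": 0.5}

```text
clock: 15.93
tool_pos: [0.5215, -0.1697, 0.0758]
eef_rot: [[0.53, 0.001, 0.848], [-0.848, -0.001, 0.53], [0.001, -1.0, 0.001]]
ft_force: [1.1, -1.2, 2.8]
finger_gap: 0.0552
```

```bash
python3 st.py
```

```text
t 15.93 yaw -58.03 j6 0.482 eff6 -0.108 {'tool_pos': [0.5215, -0.1697, 0.0758], 'ft_force': [1.0658, -1.223, 2.8263], 'ft_torque': [-0.0494, -0.2565, 0.4587]}
```

Emit:
move_arm:
  steps:
    - {"dx": 0, "dy": 0, "dz": 0, "wx": 0, "wy": 0, "wz": -2, "fingers": 0.5}
    - {"dx": 0, "dy": 0, "dz": 0, "wx": 0, "wy": 0, "wz": -4, "fingers": 0.5}

```text
clock: 16.1
tool_pos: [0.5215, -0.1697, 0.0758]
eef_rot: [[0.469, 0.001, 0.883], [-0.883, -0.001, 0.469], [0.001, -1.0, 0.001]]
ft_force: [1.3, 0.5, 1.6]
finger_gap: 0.0553
```

```bash
python3 st.py
python3 - <<'E'
from h import *
snap('wrist','w8.png',(200,130,440,330),3)
E
python3 st.py
```

```text
t 16.1 yaw -62.01 j6 0.552 eff6 -0.075 {'tool_pos': [0.5215, -0.1697, 0.0758], 'ft_force': [1.3366, 0.5197, 1.6316], 'ft_torque': [-0.091, -0.2765, 0.4546]}
t 16.15 yaw -62.14 j6 0.554 eff6 0.321 {'tool_pos': [0.5215, -0.1697, 0.0759], 'ft_force': [1.5306, -0.0699, 1.7213], 'ft_torque': [-0.0715, -0.2749, 0.559]}
```

View pics/w8.png

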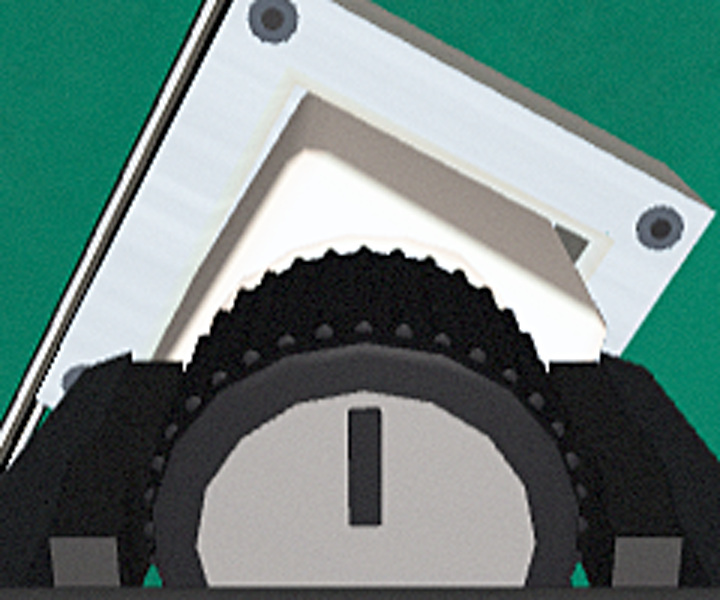

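Run:
```python
from h import *
T=[];E=[]
for i in range(12):
    eyes.camera('wrist'); s=manip.read_state(); T.append(s['ft_torque'][2]);E.append(s['effort'][5])
print(np.round(T,3),np.mean(T),np.std(T),np.round(E,3))
```

```text
[0.393 0.379 0.359 0.416 0.408 0.453 0.42  0.429 0.405 0.385 0.464 0.365] 0.40644033791520423 0.03101166540935765 [0.848 0.559 0.433 0.4   0.397 0.403 0.41  0.416 0.421 0.425 0.428 0.43 ]
```

Emit:
move_arm:
  steps:
    - {"dx": 0, "dy": 0, "dz": 0, "wx": 0, "wy": 0, "wz": -2, "fingers": 0.5}
    - {"dx": 0, "dy": 0, "dz": 0, "wx": 0, "wy": 0, "wz": -4, "fingers": 0.5}

```text
clock: 16.92
tool_pos: [0.5214, -0.1697, 0.0757]
eef_rot: [[0.405, 0.001, 0.914], [-0.914, -0.0, 0.405], [0.001, -1.0, 0.001]]
ft_force: [3.0, -0.4, 4.6]
finger_gap: 0.0552
```

```bash
python3 st.py
python3 - <<'E'
from h import *
T=[];E=[]
for i in range(10):
    eyes.camera('wrist'); s=manip.read_state(); T.append(s['ft_torque'][2]);E.append(s['effort'][5])
print(np.round(T,3),np.mean(T[2:]),np.std(T),np.round(E,3))
E
python3 st.py
```

```text
t 16.92 yaw -66.13 j6 0.624 eff6 -0.108 {'tool_pos': [0.5214, -0.1697, 0.0757], 'ft_force': [2.9608, -0.4178, 4.582], 'ft_torque': [-0.0953, -0.6282, 0.517]}
[0.482 0.425 0.435 0.363 0.435 0.48  0.476 0.448 0.401 0.443] 0.4351600333350818 0.03523909483352454 [0.32  0.886 0.605 0.477 0.438 0.429 0.43  0.434 0.437 0.44 ]
t 17.42 yaw -66.05 j6 0.622 eff6 0.44 {'tool_pos': [0.5214, -0.1697, 0.0757], 'ft_force': [4.9945, -0.1784, 5.2346], 'ft_torque': [-0.0778, -0.7828, 0.443]}
```

Emit:
move_arm:
  steps:
    - {"dx": 0, "dy": 0, "dz": 0, "wx": 0, "wy": 0, "wz": -1, "fingers": 0.5}
    - {"dx": 0, "dy": 0, "dz": 0, "wx": 0, "wy": 0, "wz": -2, "fingers": 0.5}
    - {"dx": 0, "dy": 0, "dz": 0, "wx": 0, "wy": 0, "wz": -3, "fingers": 0.5}
    - {"dx": 0, "dy": 0, "dz": 0, "wx": 0, "wy": 0, "wz": -4, "fingers": 0.5}

```text
clock: 17.75
tool_pos: [0.5213, -0.1697, 0.0757]
eef_rot: [[0.34, 0.001, 0.94], [-0.94, -0.0, 0.34], [0.001, -1.0, 0.0]]
ft_force: [4.7, -0.8, 5.4]
finger_gap: 0.0553
```

```bash
python3 st.py
python3 - <<'E'
from h import *
T=[];E=[]
snap('wrist','w9.png',(200,130,440,330),3)
for i in range(10):
    eyes.camera('wrist'); s=manip.read_state(); T.append(s['ft_torque'][2]);E.append(s['effort'][5])
print(np.round(T,3),np.mean(T[2:]),np.std(T),np.round(E,3))
E
python3 st.py
```

```text
t 17.75 yaw -70.12 j6 0.693 eff6 0.281 {'tool_pos': [0.5213, -0.1697, 0.0757], 'ft_force': [4.7119, -0.8217, 5.4093], 'ft_torque': [-0.1691, -0.8179, 0.5437]}
[0.509 0.469 0.499 0.53  0.522 0.556 0.573 0.554 0.505 0.53 ] 0.5335447249502379 0.02934130952712045 [0.716 0.576 0.53  0.52  0.518 0.517 0.517 0.517 0.517 0.517]
t 18.3 yaw -70.08 j6 0.692 eff6 0.517 {'tool_pos': [0.5213, -0.1697, 0.0757], 'ft_force': [4.8099, -0.6821, 4.582], 'ft_torque': [-0.1559, -0.7686, 0.5302]}
```

View pics/w9.png

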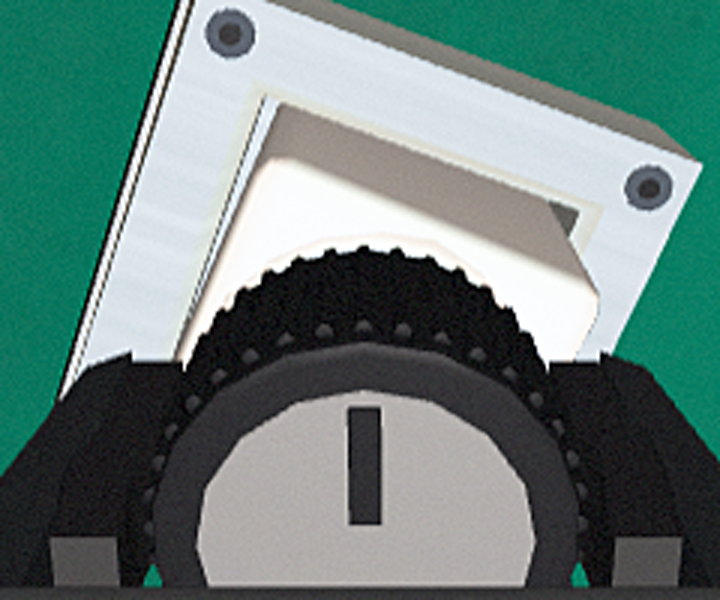

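Emit:
move_arm:
  steps:
    - {"dx": 0, "dy": 0, "dz": 0, "wx": 0, "wy": 0, "wz": 0, "fingers": 0.8}
    - {"dx": 0, "dy": 0, "dz": 0, "wx": 0, "wy": 0, "wz": 0, "fingers": 0.8}
    - {"dx": 0, "dy": 0, "dz": 0, "wx": 0, "wy": 0, "wz": 0, "fingers": 0.8}
    - {"dx": 0, "dy": 0, "dz": 0, "wx": 0, "wy": 0, "wz": 0, "fingers": 0.8}
    - {"dx": 0, "dy": 0, "dz": 10, "wx": 0, "wy": 0, "wz": 0, "fingers": 0.8}
    - {"dx": 0, "dy": 0, "dz": 25, "wx": 0, "wy": 0, "wz": 0, "fingers": 0.8}
    - {"dx": 0, "dy": 0, "dz": 45, "wx": 0, "wy": 0, "wz": 0, "fingers": 0.8}
    - {"dx": 0, "dy": 0, "dz": 70, "wx": 0, "wy": 0, "wz": 0, "fingers": 0.8}
    - {"dx": 0, "dy": 0, "dz": 95, "wx": 0, "wy": 0, "wz": 0, "fingers": 0.8}
    - {"dx": 0, "dy": 0, "dz": 115, "wx": 0, "wy": 0, "wz": 0, "fingers": 0.8}
    - {"dx": 0, "dy": 0, "dz": 120, "wx": 0, "wy": 0, "wz": 0, "fingers": 0.8}

```text
clock: 19.22
tool_pos: [0.5219, -0.17, 0.1993]
eef_rot: [[0.341, 0.005, 0.94], [-0.94, -0.003, 0.341], [0.004, -1.0, 0.004]]
ft_force: [0.1, 0.5, 0.2]
finger_gap: 0.0705
```

```bash
python3 st.py
python3 - <<'E'
from h import *
s,c=snap('wrist','w10.png'); snap('scene','s10.png',(180,110,430,320),3)
E
```

```text
t 19.22 yaw -70.07 j6 0.692 eff6 -0.002 {'tool_pos': [0.5219, -0.17, 0.1993], 'ft_force': [0.0573, 0.4662, 0.1891], 'ft_torque': [-0.0065, -0.0632, 0.006]}
```

View pics/w10.png

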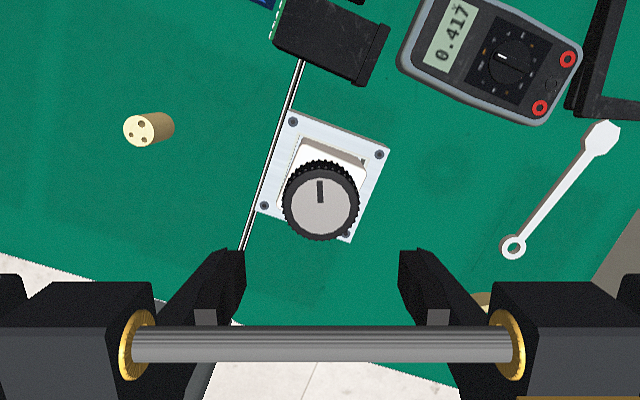

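View pics/s10.png

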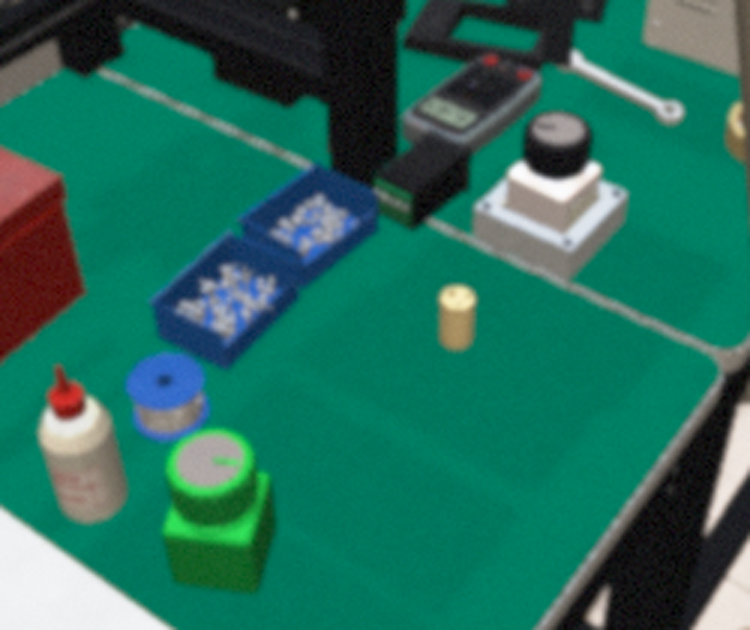

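```bash
python3 -c "
from h import *
print(workorder.sign_off())"
```

```text
the job is handed in; nothing more can be done
None
```

The white canister is standing in the nest, fully home, with its lid screwed down snug. I handed the job in at about 19 s of the 72 s allowed.

**Placing:** I picked the white canister with the dark lid (not the green look-alike) up by its lid and lowered it into the pocket. It came to rest at tool height 0.0775 m; I had worked out 0.0774 m for fully home. I let go once to let it settle and regripped.

**Tightening:** I turned the lid about 179° clockwise in one grip. It ran at about 0.02–0.08 N m until the torque stepped up to about 0.45 N m, somewhere between 159° and 167°.

I went on 12° in three small steps. The last readings averaged 0.53 N m, inside the 0.48–0.6 N m snug range. The sixth joint's effort agreed at 0.52, and the sensor read 0.006 N m once I had let go.

**Last checks:**
- The lid's mark stayed still relative to the fingers, so the grip did not slip.
- The last pictures show the canister upright and down in the nest. The gripper is about 12 cm above where it held the lid and touches nothing. The insert, spool and panel controller look to be where they were.

**Disagreements:**
- The top and wrist cameras differed by 1–3 mm on positions. I used the wrist camera, because it gave the right nest size.
- Torque readings scatter by about 0.03 N m.
- Before the last step the torque while holding still read lower (0.41–0.44 N m) than while turning (about 0.5 N m). After the last step the two agreed.
- The canister can twist slightly in the pocket's clearance, so the exact turn past first touch is uncertain. I relied on the torque.

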